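# Strap a tube down in the tacking jig and lock the clamp lever

## Robot

A 6-joint arm with a two-finger parallel gripper is mounted at the origin on a cart in front of the work surface, level with it; the furniture and walls round the work are solid. World frame = base frame: x ahead of the robot, y to its left, z up, the work surface at z = 0. Lengths are in mm, angles in rad, forces in N, time in s.
With the tool pointing down it reaches from about 350 to 725 mm from the base axis. Payload 4.3 kg.
Tool frame: the origin (TCP) lies at the centre of the arm's flange, where the gripper is bolted on; the fingertips stand 173 mm ahead of it and the grasp point (between the pads) lies 155 mm ahead of it (grip_point_offset is the distance from the TCP to the grasp point, in mm); z points along the fingers, y is the line along which they close (so a half turn about z gives the same grasp; the last joint's range is limited). The gripper opens to 85 mm and grips with 20 to 120 N. Pads are 22 mm wide; open, the fingers measure 114 mm over their backs; the gripper's body (76 mm by 85 mm) begins 54 mm behind the grasp point. The pads swing forward as they close: fully open they stand 13 mm farther back than shut.
Start: joints at [1.157, 0.377, 0.081, 1.274, 0, 1.46], TCP at [172.011, 548.689, 404.729] pointing down, gripper open.
Joint ranges: [-2.72, 2.72], [-0.84, 1.66], [-1.02, 1.22], [-1.77, 2.12], [-1.37, 1.28], [-3.14, 3.14]. Speed limits (rad/s): [2.57, 2.57, 3.14, 3.14, 3.14, 3.14].

## Interface

Orientations are given as [roll, pitch, yaw] about the fixed x, y, z axes, in that order (R = Rz(yaw) Ry(pitch) Rx(roll)).
In Python, from cell import * gives the robot as it stands.
- The arm moves only by the tool send_rows, never from a script. Its argument "deltas" is one flat list of numbers, 7 for each row, row after row: the shift along the tool's x, y, z scaled (see below), then the turn, a rotation vector about the tool's x, y, z scaled (see below), then the closure, from 0 (fully open) to 1 (shut). In form: [tx, ty, tz, wx, wy, wz, grip, tx, ty, tz, wx, wy, wz, grip, ...]. A call has 1 to 12 rows; each row is the pose to reach, as a shift and turn from the pose commanded when the call began, along the tool's axes at that moment; what a row does not reach only later rows make up. The controller multiplies each number of a shift by 0.2 m and each number of a turn by 45 degrees. A row lasts 1/8 s, in which the tool goes at most 62.5 mm and 10.7 degrees, less where a joint would pass 70% of its speed; a pose out of reach is approached as far as the arm can. A call with a number of a shift or a turn outside -1 to 1 is refused whole. A call with a gripper value outside its range is refused whole. The fingers move at their own pace and stop on an object; the grip force is fixed at half the most. Time passes only in rows, so rows that repeat a pose let the fingers close. It gives the time, the measured TCP pose, the force, the opening and the grip force at its end, in the units of the state.
- get_obs(): the state, without advancing time (a new reading comes with each control period).
- grab_frame(name): name is "scene" or "side" or "wrist"; returns the picture (420x560x3 uint8, red, green, blue); there is no depth.
- camera_params(name): a dict with "fx", "fy", "cx", "cy" (pixels), "xyz" and "orientation" of the camera in the world; the wrist camera has in their place "tool_from_camera" (4x4, takes a point from camera to tool coordinates, whose origin is the TCP and whose axes are the flange's). Camera axes: x right, y down, z forward; pixel columns grow to the right and rows downward; lengths in mm; the calibration is good to about 2 mm. A picture is of the moment at which its call begins: read the wrist's pose just before it. camera_params takes no time and is no camera call.
- close_job(): hands the job in; it is judged then, once.
Trained networks look in the newest picture that a camera, given by its name, has taken for a name from the list of things; names that differ only in an ending like _2 or _b are one class to them, and where a whole thing is asked for, a point or a joint stands for the part that bears it (a point fixed in the world has none). Each returns a list of dicts, best first, with "score" (0 to 1); they miss things now and then, are a little off and sometimes report something else, mostly with a low value. They report only what shows in the picture. A call takes as long as a camera call. They do not tell look-alikes from the thing itself.
- find_in(camera, name): "location" ([x, y, z] in mm, in the coordinates of the camera as it stood for that picture, good to about 4 mm: the middle of the surface that is visible of it).
- spot_point(camera, name): "location" ([x, y, z] in mm, in the coordinates of the camera as it stood for that picture, good to about 4 mm: a listed point, or the origin of a listed thing).
The state is a dict: "time": time; "joint_pos": joint angles; "joint_vel": joint speeds; "joint_efforts": joint torques, N m; "tool_pos": TCP position; "orientation": TCP orientation; "wrist_force": force on the tool from outside, world axes, zero at the start; "torque": the same for the moment, N m; "grip_width": finger opening in mm; "finger_force": force on a finger pad.
Only numpy, scipy, OpenCV 4.12 (cv2) and the standard library are available. Lean on these libraries where they do the work, as an engineer would, in place of code of your own. Each camera call takes 0.05 s, during which the arm holds its last target. There are 200 camera calls.

## Task

Clamp the square tube in the tacking jig ready for tacking: take the yellow strap out of its rack, lay it flat on the bench and take it again by its tail, tilt its oblong eye past the wide head of the jig's T-stud and level it so that it lies across the tube under the head, and let go. Then swing the clamp lever down onto the strap's tail, keeping the red release button in its grip pressed all the way, and let go so that it stays locked in its lowest notch. Do not drop the strap, leave the tube against its stops, and leave everything else where it is.

Things in the scene. Friction and masses are not known exactly. Their poses are not given: they have to be found in the camera images.
- strap: Yellow steel clamp strap, 185 long, 44 wide, 6 thick, about 0.28 kg. Origin at its centre; own x along its length towards the eye end, y through its thickness, z across its width. It starts standing on a long edge in a slot of the rack (z up). Oblong eye 46 long (along x) by 22 wide, centred at x = +56.5, so 13 of metal lies beyond it. Balances at x = -8.
- strap_eye (a point): Centre of the strap's oblong eye (middle of the thickness).
- strap_rack: Fixed grey rack, 130 by 130 and 34 high: base plate 8 thick with two notched combs at x = -55 and +55 (own frame, origin under its centre). Three slots along its x at y = -42, 0, +42, 9 wide; things in them stand at z = 15, so the strap's upper edge is at z = 59. The yellow strap stands in one outer slot, eye end towards the rack's +x, a grey strap in the other.
- jig: Fixed tacking jig: dark base plate 275 (x) by 205 (y) by 12, origin under its centre, z up. It carries at (x, y): the T-stud (-37.5, 62.5), the tube (-37.5, -2.5), blue stops 22 high behind (+x) and beside (+y) the tube, the lever's clevis (102.5, -62.5). The strap lies along jig y over tube and stud, eye at the stud, tail at -y below the lever's foot. The notched quadrant beside the lever reaches 60 from the pivot.
- stud_head: Dark T-head of the fixed stud: 14 (own x) by 52 (own y) by 6 thick; origin at the middle of its underside, axes as the jig's. Underside 61 above the bench, shank below it 10 thick down to a nut at 28. A strap lying level on the tube has its upper face 3 below the head, and its eye (46) is shorter than the head (52): it goes on only tilted along its length (30 to 40 degrees), one end of the head first.
- tube: Loose square steel tube offcut, 72 long (own x, along jig x), 40 by 40; origin at the centre of its underside. It stands on the jig's plate against the stops; its top is 52 above the bench.
- tube_seat (a point): Point on the jig's plate where the tube's origin belongs (12 above the bench).
- lever_pivot (a point): Pivot of the clamp lever, 94 above the bench; its axis is along jig y.
- lever_grip (a point): Centre of the lever's black grip, 195 from the pivot; grip 64 long, 28 wide (jig y), 24 deep. The red button stands out 6 from the middle of its +y flank (opposite flank plain), so squeezing the grip across its flanks there presses it.
- clamp_lever (a joint): Angle of the blue clamp lever: 0 = level, grip towards jig -x (down, lowest notch, stop at -0.04); about 1.47 = nearly upright, as it starts. Notches every 0.294; play 0.02 either way in a notch. Stiff hinge (0.6 N m, plus 1.2 N m per rad/s): stays where left. The sprung foot, 140 from the pivot, meets a level strap at about 0.06 and then pushes back with 9 to 17 N (15 N in all at the grip): let go only with the lever fully down (below 0).
- release_button (a joint): Travel of the red button, 0 = out, 0.006 m = flush with the grip; spring 4 to 8 N. More than about 4.5 mm draws the brass lock pin clear of the notches; let out, the pin drops into the next notch it meets and locks the lever both ways.
- clamp_foot: Black rubber foot, 22 across, on a sprung rod under the lever; origin at the middle of its face. With the lever down it presses the strap 24 from the tail end (jig x, y = -37.5, -62.5).
- spare_strap: Grey strap 150 by 36 by 8 with two round holes, on edge in the rack; leave it. Origin at its centre, x along its length.
- spacer: Bystander: ground block 35 by 50 by 36 high on a front corner of the jig's plate; origin under its centre.
- v_block: Bystander: V-block 60 by 44 by 36; origin under its centre.
- screwdriver: Bystander: orange screwdriver 215 long along its y, 28 thick.
- flange: Bystander: round flange, 92 across, 12 high.
- pliers: Bystander: yellow pliers, 190 long along its x, 59 wide, 18 high.
There are look-alikes about, which are no part of the job. What is shaped like the tube but pink is not meant.

How it is judged (in metres and radians):
On the way, in this order (a step that is already met when the one before it is completed fails the run):
1. the strap lies flat on the bench, let go (height (world z) of strap below 0.012 m and angle between the y axis of strap and the z axis of jig, either way round below 0.15 rad and contact force between the fingers and strap below 0.3 N), for 0.2 s.
2. the strap's eye is on the stud, level below the head, lying on the tube and let go, with the lever still up (horizontal distance between strap_eye and stud_head below 0.016 m and z of strap_eye in the frame of stud_head between -0.014 and -0.002 m and angle between the y axis of strap and the z axis of jig, either way round below 0.12 rad and contact force between the fingers and strap below 0.3 N and value of joint clamp_lever above 1.3 rad), for 0.2 s.
3. the lever is part way down with its release button pressed (value of joint clamp_lever between 0.1 and 0.9 rad and value of joint release_button above 0.004 m), for 0.1 s.
At the end, for the whole second after the job is handed in: lever locked in its lowest notch (below 0.035 rad), button out (under 1.5 mm), foot pressing the strap over 5 N, strap bearing up on the stud head over 0.8 N; eye round the stud (within 18 mm), under the head, level within 0.12 rad; tube within 6 mm and 0.12 rad of its place; at rest (value of joint clamp_lever below 0.035 rad and value of joint release_button below 0.0015 m and contact force between clamp_foot and strap above 5 N and contact force between stud_head and strap above 0.8 N and horizontal distance between strap_eye and stud_head below 0.018 m and z of strap_eye in the frame of stud_head below -0.002 m and angle between the y axis of strap and the z axis of jig, either way round below 0.12 rad and distance between tube and tube_seat below 0.006 m and angle between the x axis of tube and the x axis of jig, either way round below 0.12 rad and linear speed of strap below 0.02 m/s); the robot touches nothing.
It fails at once if the strap is dropped or thrown (over 1.3 m/s) (linear speed of strap above 1.3 m/s).
It fails at once if the grey strap or the spacer is moved over 20 mm (distance of any of spare_strap, spacer from where it was at the start of the episode above 0.02 m).
It fails at once if another bystander is moved over 20 mm (distance of any of v_block, screwdriver, flange, pliers from where it was at the start of the episode above 0.02 m).
It also fails if it takes over 72 s, if anything falls off the work surface, if the arm or the gripper's body presses on something with over 40 N, if the wrist force passes 120 N, or if a joint passes its speed limit or range.

## Working session

There is one attempt and no reset: what is moved stays moved. The work goes in short steps, Python scripts to look and compute and a tool call to move; the robot and the scene stay as the last step left them, time stands still between calls to the robot, and variables do not carry over. Pictures are saved under pics/ and viewed, at most 10 in all, crops included, and the job is handed in when it is done.

Besides the shell and the picture viewer there is one more tool, called after ">>>" by a JSON object that holds its "fn" and its "kwargs", one argument or row to a line. send_rows: Moves the arm, as the interface text tells. Its arguments: {"type":"object","properties":{"deltas":{"type":"array"}},"required":["deltas"]}

```bash
mkdir -p pics; ls; cat > h.py <<'E'
from cell import *
import numpy as np, cv2
from scipy.spatial.transform import Rotation as R
def T_tool():
    o=get_obs(); T=np.eye(4); T[:3,:3]=R.from_euler('xyz',o['orientation']).as_matrix(); T[:3,3]=o['tool_pos']; return T
def T_cam(n):
    p=camera_params(n)
    if n=='wrist': return T_tool()@np.array(p['tool_from_camera'])
    T=np.eye(4); T[:3,:3]=R.from_euler('xyz',p['orientation']).as_matrix(); T[:3,3]=p['xyz']; return T
def w(n,loc): return (T_cam(n)@np.r_[loc,1])[:3].round(1)
def pix_to_plane(n,u,v,z):
    p=camera_params(n);T=T_cam(n)
    d=T[:3,:3]@np.array([(u-p['cx'])/p['fx'],(v-p['cy'])/p['fy'],1.]);o=T[:3,3]
    return (o+d*(z-o[2])/d[2]).round(1)
def proj(n,P):
    p=camera_params(n);q=np.linalg.inv(T_cam(n))@np.r_[P,1]
    return np.array([p['fx']*q[0]/q[2]+p['cx'],p['fy']*q[1]/q[2]+p['cy']]).round(1)
def save(n,f,img=None):
    im=grab_frame(n) if img is None else img
    cv2.imwrite('pics/'+f,cv2.cvtColor(im,cv2.COLOR_RGB2BGR)); return im
E
python3 - <<'E'
from h import *
o=get_obs();print(o)
ims=[]
for n in('scene','side','wrist'):
    ims.append(save(n,n+'0.png'));p=camera_params(n);print(n,p.get('xyz'),p.get('orientation'),p['fx'],p.get('tool_from_camera'))
    if n!='wrist':
      for k in('strap','strap_eye','strap_rack','jig','stud_head','tube','tube_seat','lever_pivot','lever_grip','clamp_foot','spare_strap','spacer','v_block','screwdriver','flange','pliers'):
        r=spot_point(n,k);print(k,[(w(n,d['location']).tolist(),round(d['score'],2)) for d in r[:3]])
E
```

```text
pics
{'time': 0.0, 'joint_pos': array([ 1.15669973e+00,  3.78081283e-01,  7.96170460e-02,  1.27441402e+00,
       -1.00894652e-05,  1.46048833e+00]), 'joint_vel': array([-1.44215428e-03,  1.60539221e-03, -2.72850702e-04,  1.30124886e-03,
        7.24459572e-04, -5.80878555e-05]), 'joint_efforts': array([-1.09261644e-03, -4.63608706e+01,  2.69873142e+01,  2.08748138e-02,
       -1.64880385e-05, -2.38303222e-06]), 'tool_pos': array([171.87885294, 548.3860947 , 403.74668804]), 'orientation': array([-3.13952227e+00, -2.19159909e-04,  2.83780384e+00]), 'wrist_force': array([-0.60791475,  0.08457066,  0.95328982]), 'torque': array([-0.03131512, -0.06755364, -0.0734814 ]), 'finger_force': 0.0, 'grip_width': 85.2402010728919}
scene [-234.90633472 -847.24142348 1050.89694315] [-2.27698102 -0.00293416 -0.71021536] 501.44019825761745 None
strap [([531.2, -155.0, 38.7], 0.66)]
strap_eye [([581.3, -142.5, 40.2], 0.82), ([492.7, 255.6, 9.2], 0.4)]
strap_rack [([541.8, -195.5, 0.3], 0.69)]
jig [([536.4, 256.8, -1.5], 0.95)]
stud_head [([503.0, 327.1, 65.4], 0.43), ([740.7, -61.9, 0.9], 0.36), ([442
[... 1181 characters left out ...]
.6], 0.69)]
lever_grip [([608.4, 184.8, 285.0], 0.9), ([536.6, 256.8, -5.5], 0.19)]
clamp_foot [([567.9, 187.3, 234.4], 0.49)]
spare_strap [([537.7, -238.4, 34.8], 0.37)]
spacer [([428.5, 323.2, 11.3], 0.68)]
v_block [([737.9, -68.2, 0.7], 0.49)]
screwdriver [([677.7, -422.4, -1.0], 0.57)]
flange [([677.7, -424.6, -2.4], 0.53)]
pliers [([575.3, 473.5, 0.9], 0.74), ([506.0, 325.0, 61.5], 0.59)]
wrist None None 362.37993708092665 [[-3.44803202e-04 -9.58781026e-01 -2.84145782e-01  7.27646132e+01]
 [ 9.99999569e-01 -5.75698663e-04  7.29083148e-04 -7.11991824e-02]
 [-8.62613436e-04 -2.84145408e-01  9.58780811e-01  3.11276190e+01]
 [ 0.00000000e+00  0.00000000e+00  0.00000000e+00  1.00000000e+00]]
```

View pics/scene0.png

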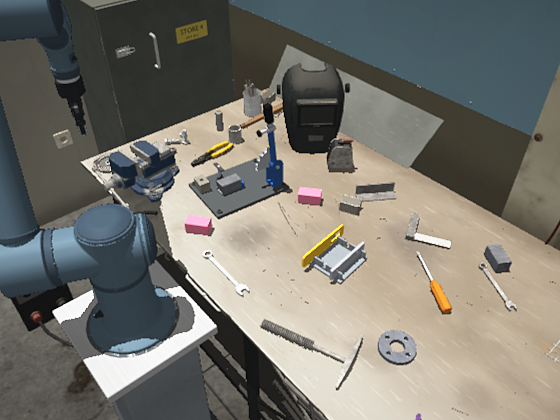

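View pics/side0.png

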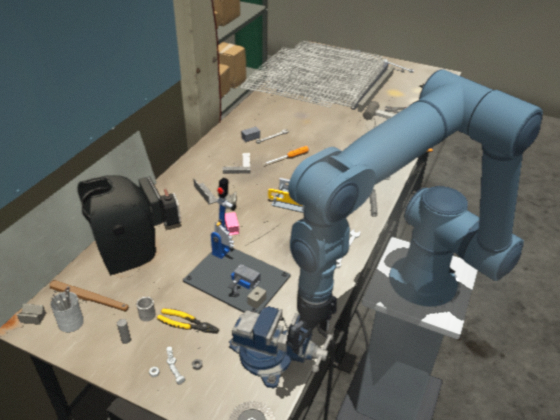

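The scene picture shows the yellow strap in the rack's near slot at about (325,243), the jig at (240,187) with its lever upright at (270,150), and pink look-alikes at (198,225) and (310,196). The side picture agrees: lever at (222,215), rack at (285,195).

```bash
cat >> h.py <<'E'
def down(yaw,rx=0,ry=0):
    "tool down with given yaw, then turned about its own x / y (rad)"
    return R.from_euler('xyz',[np.pi,0,yaw])*R.from_euler('xyz',[rx,ry,0])
def tcp_for(grasp,rot,off=155): return np.array(grasp)-off*rot.as_matrix()[:,2]
def row(pos,rot,T=None):
    T=T_tool() if T is None else T
    d=T[:3,:3].T@(np.array(pos)-T[:3,3])/200
    rv=(R.from_matrix(T[:3,:3]).inv()*rot).as_rotvec()/(np.pi/4)
    return np.r_[d,rv].round(3).tolist()
E
python3 - <<'E'
from h import *
print(row([326,402,404],down(2.93)),row([480,256,404],down(3.03)))
for uv in((198,225),(310,196),(225,270),(285,215)): print(uv,pix_to_plane('scene',*uv,15))
E
```

```text
[-0.954, -0.47, 0.004, 0.0, 0.0, -0.117] [-1.907, -0.936, 0.004, 0.0, 0.0, -0.245]
(198, 225) [315.9 174.2  15. ]
(310, 196) [673.2  54.2  15. ]
(225, 270) [269.6 -30.1  15. ]
(285, 215) [548.8  36.3  15. ]
```

>>> {"fn": "send_rows", "kwargs": {
  "deltas": [-0.3,-0.15,0,0,0,-0.04,0,-0.6,-0.3,0,0,0,-0.08,0,-0.95,-0.47,0,0,0,-0.12,0,-0.95,-0.47,0,0,0,-0.12,0]
}}

```text
time: 2.25
tool_pos: [327.1, 400.0, 404.9]
orientation: [3.142, 0.001, 2.929]
wrist_force: [-0.3, 0.6, -0.2]
grip_width: 85.5
finger_force: 0.0
```

```bash
python3 - <<'E'
from h import *
print(get_obs()['tool_pos'],row([480,256,404],down(3.03)))
E
```

```text
[327.08042362 400.00891056 404.90031976] [-0.899, -0.542, 0.005, -0.0, 0.001, -0.129]
```

>>> {"fn": "send_rows", "kwargs": {
  "deltas": [-0.3,-0.18,0,0,0,-0.04,0,-0.6,-0.36,0,0,0,-0.08,0,-0.9,-0.54,0,0,0,-0.13,0,-0.9,-0.54,0,0,0,-0.13,0,-0.9,-0.54,0,0,0,-0.13,0]
}}

```text
time: 2.88
tool_pos: [480.0, 257.8, 404.6]
orientation: [3.141, 0.0, 3.031]
wrist_force: [-0.3, 0.3, -0.8]
grip_width: 85.4
finger_force: 0.0
```

```bash
python3 - <<'E'
from h import *
np.save('jigT.npy',T_cam('wrist'))
save('wrist','jig.png')
for k in('jig','stud_head','tube','lever_pivot','lever_grip','clamp_foot','spacer'):
    r=spot_point('wrist',k);print(k,[(w('wrist',d['location']).tolist(),round(d['score'],2)) for d in r[:2]])
for z in(1,):print(row([480,70,380],down(3.14)))
print(get_obs()['joint_pos'])
E
```

```text
jig [([624.6, 187.1, 93.2], 0.47)]
stud_head [([498.1, 323.4, 60.1], 0.87), ([426.1, 318.4, 12.5], 0.58)]
tube [([309.5, 169.7, 0.6], 0.96), ([492.9, 262.3, 6.9], 0.66)]
lever_pivot [([626.3, 187.2, 96.5], 0.93), ([501.5, 324.9, 59.2], 0.38)]
lever_grip []
clamp_foot []
spacer [([429.0, 319.2, 12.2], 0.76)]
[-0.109, -0.943, 0.124, 0.0, 0.0, -0.133]
[ 3.81101101e-01  3.13761994e-01 -9.95298030e-03  1.24697414e+00
  1.29636581e-04  4.86966395e-01]
```

View pics/jig.png

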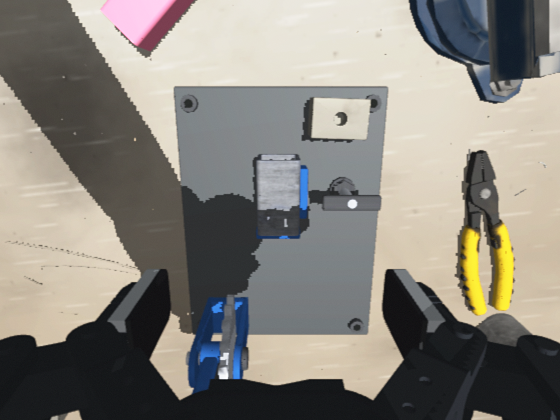

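The picture shows the jig from above: plate corners (176,87), (387,87) and (367,333), tube top about (257-299,155-238), T-head (323-380,195-210), and the lever's clevis at (218,345).

```bash
python3 - <<'E'
from h import *
n='wrist'
im=cv2.imread('pics/jig.png')
P=[pix_to_plane(n,*q,12)[:2] for q in((176,87),(387,87),(367,333))]
print('plate',P,'near-edge dir',np.degrees(np.arctan2(*(P[1]-P[0])[::1])),np.degrees(np.arctan2(*(P[2]-P[1])[::-1])),np.linalg.norm(P[1]-P[0]),np.linalg.norm(P[2]-P[1]),'centre',(P[0]+P[2])/2)
H=[pix_to_plane(n,*q,67)[:2] for q in((323,195.5),(380,195.5),(380,210.5),(323,210.5))];print('head',H,np.mean(H,0))
print('tube top',[pix_to_plane(n,*q,52)[:2] for q in((257,160),(299,157),(300,236),(258,236))])
cv2.imwrite('pics/jz.png',cv2.resize(im[75:350,165:400],None,fx=2.15,fy=2.15,interpolation=cv2.INTER_CUBIC))
E
```

```text
plate [array([384.1, 174.9]), array([405.3, 373.8]), array([675. , 345.4])] near-edge dir 6.083970953986337 -6.011217680081806 200.02662322800933 271.1911687352669 centre [529.55 260.15]
head [array([489.9, 300.2]), array([495.2, 349.8]), array([508.9, 349.4]), array([503.6, 299.2])] [499.4  324.65]
tube top [array([455.1, 245.6]), array([456.4, 283. ]), array([531.3, 277.4]), array([527. , 237.8])]
```

>>> {"fn": "send_rows", "kwargs": {
  "deltas": [-0.03,-0.3,0.03,0,0,-0.04,0,-0.07,-0.6,0.06,0,0,-0.08,0,-0.11,-0.94,0.12,0,0,-0.13,0,-0.11,-0.94,0.12,0,0,-0.13,0]
}}

```text
time: 3.78
tool_pos: [479.9, 67.1, 380.2]
orientation: [-3.141, -0.001, 3.131]
wrist_force: [0.2, -0.1, 0.6]
grip_width: 85.3
finger_force: 0.0
```

```bash
python3 - <<'E'
from h import *
print(row([460,-120,340],down(3.24)))
E
```

```text
[0.09, -0.937, 0.201, -0.001, -0.002, -0.138]
```

View pics/jz.png

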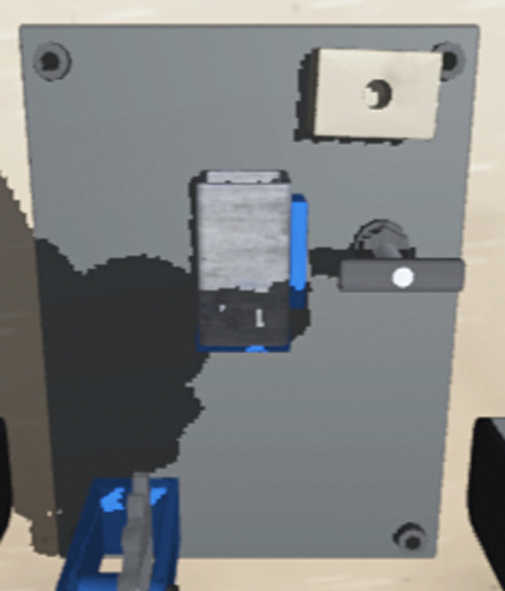

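The zoom shows the same jig parts more clearly: head and tube sharp-edged, yaw about -6°.

>>> {"fn": "send_rows", "kwargs": {
  "deltas": [0.03,-0.3,0.07,0,0,-0.04,0,0.06,-0.6,0.14,0,0,-0.08,0,0.09,-0.94,0.2,0,0,-0.14,0,0.09,-0.94,0.2,0,0,-0.14,0]
}}

```text
time: 4.28
tool_pos: [461.3, -120.2, 340.2]
orientation: [3.142, -0.0, -3.041]
wrist_force: [0.3, 0.1, -0.2]
grip_width: 85.7
finger_force: 0.0
```

```bash
python3 - <<'E'
from h import *
save('wrist','rack.png')
print(get_obs()['tool_pos'])
for k in('strap','strap_eye','strap_rack','spare_strap'):
    r=spot_point('wrist',k);print(k,[(w('wrist',d['location']).tolist(),round(d['score'],2)) for d in r[:2]])
E
```

```text
[ 461.44352106 -119.30206244  340.4117778 ]
strap [([527.9, -145.5, 34.8], 0.67)]
strap_eye [([582.2, -148.6, 34.0], 0.56)]
strap_rack [([540.0, -192.2, 1.1], 0.89)]
spare_strap [([542.0, -237.6, 35.9], 0.73)]
```

View pics/rack.png

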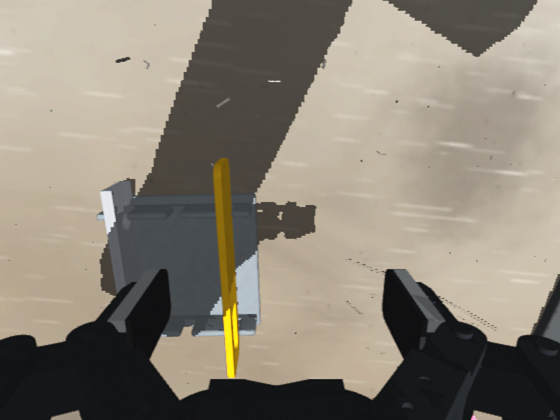

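The strap's upper edge runs from its tail at (222,160) to the eye end at (233,375), in the rack's +y slot.

```bash
python3 - <<'E'
from h import *
a=pix_to_plane('wrist',223,160,59);b=pix_to_plane('wrist',234,377,59)
d=b-a;print(a,b,np.linalg.norm(d),np.degrees(np.arctan2(d[1],d[0])))
yaw=np.arctan2(d[1],d[0]);m=(a+b)/2
u=d/np.linalg.norm(d);g=m-8*u;print(m,g,yaw)
rot=down(np.pi+yaw)
print(row([g[0],g[1],300],rot),row([g[0],g[1],50+155],rot))
E
```

```text
[ 433.4 -156.2   59. ] [ 615.  -135.2   59. ] 182.81017477153728 6.596314703661492
[ 524.2 -145.7   59. ] [ 516.25295875 -146.61898605   59.        ] 0.1151274100766071
[-0.254, -0.179, 0.205, 0.001, 0.001, -0.01] [-0.254, -0.179, 0.68, 0.001, 0.001, -0.01]
```

>>> {"fn": "send_rows", "kwargs": {
  "deltas": [-0.12,-0.09,0.1,0,0,-0.01,0,-0.254,-0.179,0.2,0,0,-0.01,0,-0.254,-0.179,0.4,0,0,-0.01,0,-0.254,-0.179,0.55,0,0,-0.01,0,-0.254,-0.179,0.66,0,0,-0.01,0,-0.254,-0.179,0.66,0,0,-0.01,0.6,-0.254,-0.179,0.66,0,0,-0.01,1,-0.254,-0.179,0.66,0,0,-0.01,1,-0.254,-0.179,0.66,0,0,-0.01,1,-0.254,-0.179,0.66,0,0,-0.01,1]
}}

```text
time: 5.78
tool_pos: [517.0, -151.0, 210.3]
orientation: [-3.132, 0.001, -3.03]
wrist_force: [-0.4, -9.4, 2.1]
grip_width: 4.6
finger_force: 61.4
```

```bash
python3 - <<'E'
from h import *
o=get_obs();print(o['tool_pos'],o['grip_width'],o['finger_force'],o['orientation'])
p=o['tool_pos']
rot=down(np.pi+.115)
print(row(p+[0,0,120],rot))
E
```

```text
[ 516.99875252 -151.02040256  210.29387906] 4.632350539640475 61.430127024650574 [-3.13194649e+00  1.46130895e-03 -3.03010282e+00]
[-0.001, -0.006, -0.6, -0.012, 0.002, -0.004]
```

>>> {"fn": "send_rows", "kwargs": {
  "deltas": [0,0,-0.1,0,0,0,1,0,0,-0.25,0,0,0,1,0,0,-0.4,0,0,0,1,0,0,-0.5,0,0,0,1,0,0,-0.5,0,0,0,1]
}}

```text
time: 6.4
tool_pos: [516.3, -148.7, 310.1]
orientation: [-3.14, 0.003, -3.029]
wrist_force: [0.6, 0.1, -2.6]
grip_width: 4.3
finger_force: 60.8
```

```bash
python3 - <<'E'
from h import *
o=get_obs();print(o['tool_pos'],o['grip_width'],o['finger_force'],o['wrist_force'])
T=T_tool()
print(row([500,-50,300],down(np.pi+.115+.72)))
T2=np.eye(4);r=down(np.pi+.115+.72);T2[:3,:3]=r.as_matrix();T2[:3,3]=[500,-50,300]
r2=down(4.6,np.radians(40))
print(row(tcp_for([490,30,80],r2),r2,T2))
E
```

```text
[ 516.3367552  -148.72625609  310.14487905] 4.317761061845389 60.75705885887146 [ 0.6142703   0.10016066 -2.59994994]
[0.026, 0.5, 0.05, -0.003, 0.003, -0.92]
[0.028, 0.71, 0.506, 0.859, -0.277, -0.761]
```

>>> {"fn": "send_rows", "kwargs": {
  "deltas": [0,0.1,0,0,0,-0.2,1,0.01,0.25,0.02,0,0,-0.4,1,0.02,0.35,0.03,0,0,-0.6,1,0.026,0.45,0.05,0,0,-0.8,1,0.026,0.5,0.05,0,0,-0.92,1,0.026,0.5,0.05,0,0,-0.92,1]
}}

```text
time: 7.15
tool_pos: [498.5, -48.9, 297.3]
orientation: [3.139, -0.001, -2.307]
wrist_force: [0.0, 0.5, -2.8]
grip_width: 4.8
finger_force: 60.7
```

```bash
python3 - <<'E'
from h import *
o=get_obs();print(o['tool_pos'],o['grip_width'],o['joint_pos'])
r2=down(4.6,np.radians(40))
print(row(tcp_for([490,30,80],r2),r2))
E
```

```text
[498.51195134 -48.93202454 297.28758991] 4.779692271217925 [-2.24574388e-01  2.91768598e-01 -3.28685316e-01  9.53114226e-01
  8.05687052e-05 -1.05963046e+00]
[0.026, 0.7, 0.495, 0.863, -0.278, -0.761]
```

>>> {"fn": "send_rows", "kwargs": {
  "deltas": [0.004,0.12,0.05,0.14,-0.04,-0.13,1,0.008,0.24,0.12,0.28,-0.09,-0.25,1,0.012,0.36,0.2,0.43,-0.14,-0.38,1,0.016,0.48,0.3,0.57,-0.18,-0.5,1,0.02,0.6,0.4,0.72,-0.23,-0.63,1,0.026,0.7,0.5,0.863,-0.278,-0.761,1,0.026,0.7,0.5,0.863,-0.278,-0.761,1,0.026,0.7,0.5,0.863,-0.278,-0.761,1]
}}

```text
time: 8.15
tool_pos: [438.6, 49.0, 231.6]
orientation: [-2.502, -0.009, -1.692]
wrist_force: [-0.7, 0.1, -2.2]
grip_width: 4.7
finger_force: 62.4
```

```bash
python3 - <<'E'
from h import *
o=get_obs();print(o['tool_pos'],o['grip_width'],o['joint_pos'],o['orientation'])
T=T_tool();g=T[:3,3]+155*T[:3,2];print('grasp',g)
r2=down(4.6,np.radians(40))
print(row(tcp_for([490,30,33.5],r2),r2))
print('per-10mm world down', (T[:3,:3].T@[0,0,-10]/200).round(4))
save('scene','s1.png')
E
```

```text
[438.59676578  48.98454083 231.60845221] 4.6970571260657605 [-0.00952569  0.05885779 -1.01989814 -0.14347724 -0.07391878 -1.48645588] [-2.50243921 -0.00921726 -1.69203471]
grasp [530.23941069  36.66405554 107.21057732]
[0.064, 0.423, 0.181, 0.075, -0.016, -0.002]
per-10mm world down [-0.0005  0.0298  0.0401]
```

View pics/s1.png

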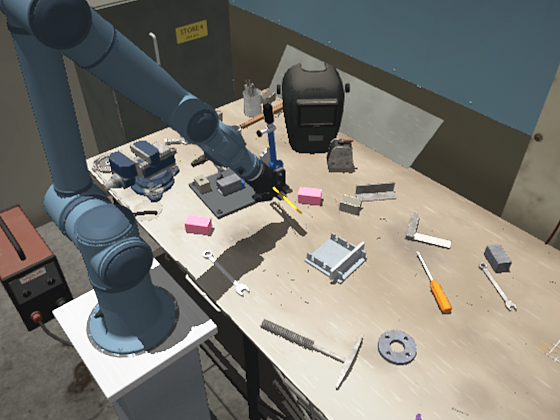

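The scene picture shows the strap held tilted at (287,200) over clear bench between rack and jig; the arm stopped short because joint 3 is at its limit. I'll lay it farther out.

```bash
python3 - <<'E'
from h import *
r2=down(4.6,np.radians(35))
print(row(tcp_for([570,10,60],r2),r2)); print(row(tcp_for([570,10,36],r2),r2)); print((r2.as_matrix()))
E
```

```text
[0.116, -0.051, 0.318, -0.037, -0.016, -0.002]
[0.114, 0.021, 0.414, -0.037, -0.016, -0.002]
[[-0.11215253 -0.81398402  0.56995774]
 [-0.993691    0.09186997 -0.06432805]
 [ 0.         -0.57357644 -0.81915204]]
```

>>> {"fn": "send_rows", "kwargs": {
  "deltas": [0.06,-0.08,0.08,-0.02,-0.008,0,1,0.116,-0.17,0.158,-0.037,-0.016,0,1,0.116,-0.17,0.158,-0.037,-0.016,0,1,0.116,-0.17,0.158,-0.037,-0.016,0,1]
}}

```text
time: 8.7
tool_pos: [481.4, 20.6, 227.0]
orientation: [-2.531, 0.001, -1.684]
wrist_force: [-0.3, 0.4, -2.1]
grip_width: 4.6
finger_force: 62.4
```

```bash
python3 - <<'E'
from h import *
o=get_obs();print(o['tool_pos'],o['joint_pos'],o['wrist_force'])
T=T_tool();g=T[:3,3]+155*T[:3,2];print('grasp',g)
r2=down(4.6,np.radians(35))
print(row(tcp_for([570,10,60],r2),r2)); print(row(tcp_for([570,10,36],r2),r2));print(row(tcp_for([570,10,34],r2),r2))
E
```

```text
[481.41427717  20.59784021 227.02678771] [-0.08455903  0.14084619 -0.92276302 -0.10357984 -0.01541448 -1.54674643] [-0.28462793  0.43866396 -2.11919123]
grasp [569.77622974  10.71046259 100.06456852]
[0.003, 0.114, 0.165, -0.0, 0.001, -0.002]
[0.003, 0.182, 0.263, -0.0, 0.001, -0.002]
[0.003, 0.188, 0.271, -0.0, 0.001, -0.002]
```

>>> {"fn": "send_rows", "kwargs": {
  "deltas": [0,0.06,0.08,0,0,0,1,0,0.114,0.165,0,0,0,1,0,0.15,0.215,0,0,0,1,0,0.175,0.25,0,0,0,1,0,0.184,0.266,0,0,0,1,0,0.184,0.266,0,0,0,1]
}}

```text
time: 9.45
tool_pos: [483.2, 20.9, 163.3]
orientation: [-2.528, 0.001, -1.683]
wrist_force: [-0.1, -0.5, -2.3]
grip_width: 4.8
finger_force: 62.4
```

```bash
python3 - <<'E'
from h import *
o=get_obs();print(o['tool_pos'],o['joint_pos'],o['wrist_force'])
T=T_tool();g=T[:3,3]+155*T[:3,2];print('grasp',g)
E
```

```text
[483.15707293  20.9244272  163.29924408] [-0.08357401  0.29264845 -0.99428553 -0.32975068 -0.01541373 -1.5471001 ] [-0.07765571 -0.51320392 -2.25250202]
grasp [571.88845561  11.0940756   36.59049965]
```

>>> {"fn": "send_rows", "kwargs": {
  "deltas": [0,0.006,0.008,0,0,0,1,0,0.009,0.013,0,0,0,1,0,0.009,0.013,0,0,0,0.85,0,0.009,0.013,0,0,0,0.85,0,0.009,-0.03,0,0,0,0.85,0,0.009,-0.08,0,0,0,0.85,0,0.009,-0.14,0,0,0,0.85,0,0.009,-0.2,0,0,0,0.85,0,0.009,-0.3,0,0,0,0.85,0,0,-0.5,0,0,0,0.5]
}}

```text
time: 10.7
tool_pos: [425.3, 27.2, 245.6]
orientation: [-2.529, 0.001, -1.683]
wrist_force: [-0.2, 0.2, 1.3]
grip_width: 29.9
finger_force: 0.0
```

```bash
python3 - <<'E'
from h import *
o=get_obs();print(o['tool_pos'],o['joint_pos'],o['wrist_force'],o['grip_width'])
r=down(4.6);t=[500,20,290]
print(row(t,r))
save('side','s2.png',grab_frame('side')[150:300,200:400])
E
```

```text
[425.30007728  27.20787103 245.576012  ] [-0.07932742 -0.00370847 -1.01569441 -0.05394463 -0.01802796 -1.54348957] [-0.18950317  0.22359145  1.33358892] 29.946731419777908
[-0.006, -0.435, 0.034, -0.78, 0.001, 0.0]
```

View pics/s2.png

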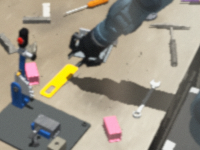

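The strap lies flat with its eye (about (50,90) in the crop) towards the jig and the tail by the rack side.

```bash
python3 - <<'E'
from h import *
T=T_tool()
for y,p in((3.85,[500,0,320]),(3.07,[510,-30,330])):
    r=down(y);print(row(p,r,T)); T=np.eye(4);T[:3,:3]=r.as_matrix();T[:3,3]=p
E
```

```text
[0.095, -0.526, -0.063, -0.747, 0.296, 0.925]
[0.06, -0.146, -0.05, -0.0, -0.0, 0.993]
```

>>> {"fn": "send_rows", "kwargs": {
  "deltas": [0.015,-0.1,-0.01,-0.15,0.06,0.18,0.3,0.03,-0.2,-0.02,-0.3,0.12,0.37,0,0.06,-0.32,-0.04,-0.45,0.18,0.55,0,0.08,-0.42,-0.05,-0.6,0.24,0.74,0,0.095,-0.526,-0.063,-0.747,0.296,0.925,0]
}}

```text
time: 11.38
tool_pos: [502.4, -0.6, 317.5]
orientation: [-3.131, 0.003, -2.42]
wrist_force: [0.6, -0.6, -1.1]
grip_width: 85.4
finger_force: 0.0
```

>>> {"fn": "send_rows", "kwargs": {
  "deltas": [0.01,-0.03,-0.01,0,0,0.2,0,0.02,-0.06,-0.02,0,0,0.4,0,0.04,-0.1,-0.03,0,0,0.6,0,0.05,-0.12,-0.04,0,0,0.8,0,0.06,-0.146,-0.05,0,0,0.99,0]
}}

```text
time: 12.0
tool_pos: [512.2, -30.4, 327.0]
orientation: [-3.135, 0.013, 3.086]
wrist_force: [0.2, -0.2, 0.3]
grip_width: 85.6
finger_force: 0.0
```

```bash
python3 - <<'E'
from h import *
o=get_obs();print(o['tool_pos'],o['orientation'],o['joint_pos'][-1])
save('wrist','lay.png')
T=T_tool()
for k in('strap','strap_eye'):
    print(k,[(w('wrist',d['location']).tolist(),round(d['score'],2)) for d in spot_point('wrist',k)[:2]])
for y,p in((2.3,[520,-60,290]),(1.46,[540,-60,260])):
    r=down(y);print(row(p,r,T)); T=np.eye(4);T[:3,:3]=r.as_matrix();T[:3,3]=p
E
```

```text
[512.17994701 -30.39385242 326.96056352] [-3.13469368  0.01280145  3.08568095] -0.12562674142649366
strap [([572.1, 26.0, -1.5], 0.63)]
strap_eye [([571.4, 75.9, 1.2], 0.91)]
[-0.043, -0.142, 0.188, -0.002, 0.02, 0.996]
[-0.067, 0.075, 0.15, 0.0, -0.0, 1.07]
```

View pics/lay.png

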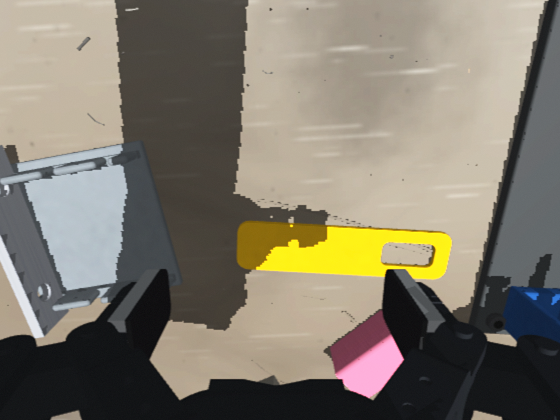

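The strap lies from its tail end at (238,245) to the eye end at (451,255), with the eye centred at (408,254).

```bash
python3 - <<'E'
from h import *
a,b,e=[pix_to_plane('wrist',*q,6) for q in((237.5,245),(451.5,255),(408,254.3))]
d=b-a;u=d/np.linalg.norm(d);yaw=np.arctan2(u[1],u[0]);print(a,b,e,np.linalg.norm(d),yaw)
c=(a+b)/2;g=c-58*u;print('c',c,'g',g)
np.save('strap.npy',np.r_[g[:2],yaw])
T=T_tool()
y1=(3.086+yaw)/2
for y,p in((2.33,[g[0]-20,g[1],290]),(yaw,[g[0],g[1],230])):
    r=down(y);print(y,row(p,r,T)); T=np.eye(4);T[:3,:3]=r.as_matrix();T[:3,3]=p
E
```

```text
[562. -68.   6.] [580.1 116.8   6. ] [577.7  79.1   6. ] 185.6842750477272 1.4731640039471565
c [571.05  24.4    6.  ] g [565.39631716 -33.32378947   6.        ]
2.33 [-0.163, -0.005, 0.187, -0.002, 0.019, 0.971]
1.4731640039471565 [-0.069, 0.073, 0.3, 0.0, -0.0, 1.091]
```

>>> {"fn": "send_rows", "kwargs": {
  "deltas": [-0.03,0,0.03,0,0,0.2,0,-0.06,0,0.06,0,0,0.4,0,-0.1,0,0.1,0,0,0.6,0,-0.13,0,0.15,0,0,0.8,0,-0.163,0,0.187,0,0.01,1,0]
}}

```text
time: 12.78
tool_pos: [545.2, -31.9, 289.0]
orientation: [3.141, 0.006, 2.303]
wrist_force: [0.5, 0.1, 0.8]
grip_width: 85.5
finger_force: 0.0
```

>>> {"fn": "send_rows", "kwargs": {
  "deltas": [-0.01,0.01,0.05,0,0,0.2,0,-0.02,0.03,0.1,0,0,0.4,0,-0.04,0.04,0.15,0,0,0.6,0,-0.06,0.06,0.2,0,0,0.8,0,-0.07,0.07,0.25,0,0,1,0,-0.07,0.07,0.25,0,0,1,0]
}}

```text
time: 13.52
tool_pos: [564.9, -33.1, 238.7]
orientation: [3.138, 0.004, 1.524]
wrist_force: [-0.3, 0.8, -0.1]
grip_width: 85.5
finger_force: 0.0
```

```bash
python3 - <<'E'
from h import *
o=get_obs();print(o['tool_pos'],o['orientation'],o['joint_pos'],o['wrist_force'])
s=np.load('strap.npy')
e=spot_point('wrist','strap_eye');print([(w('wrist',d['location']).tolist(),round(d['score'],2)) for d in e[:2]])
im=save('wrist','tail.png')
m=(im[...,0]>120)&(im[...,1]>90)&(im[...,2]<60)
np.savez('m.npz',m=m)
r=down(s[2])
for z in(185,175): print(row([s[0],s[1],z],r))
E
```

```text
[564.86692443 -33.11079955 238.68772585] [3.13849738 0.00363052 1.52377138] [-0.16986725  0.46028286 -0.24025517  0.86674146 -0.00322387  1.44794274] [-0.32102498  0.8176177  -0.07595846]
[([674.3, -89.2, -86.0], 0.91)]
[0.001, -0.0, 0.273, 0.006, 0.005, 0.064]
[0.001, -0.001, 0.323, 0.006, 0.005, 0.064]
```

View pics/tail.png

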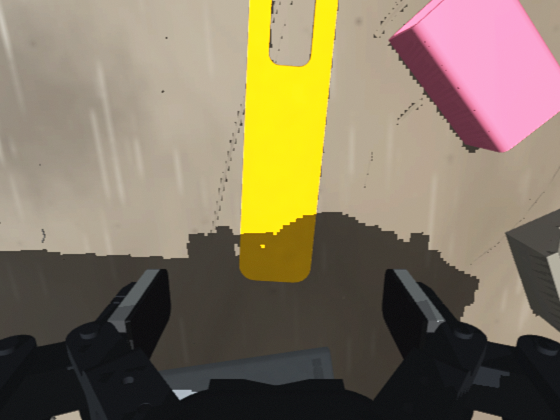

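The tail end is at row 281 between columns 240 and 311, the eye at the top (270-318). The strap is well between the open fingers.

```bash
python3 - <<'E'
from h import *
im=cv2.cvtColor(cv2.imread('pics/tail.png'),cv2.COLOR_BGR2HSV)
m=((im[...,0]>20)&(im[...,0]<35)&(im[...,1]>180)).astype(np.uint8)
L=[];Rr=[]
for v in(100,130,160,190,240,260):
    c=np.where(m[v,200:360])[0]+200;L.append(pix_to_plane('wrist',c.min(),v,6));Rr.append(pix_to_plane('wrist',c.max()+1,v,6))
L=np.array(L);Rr=np.array(Rr);M=(L+Rr)/2;print(np.linalg.norm(L-Rr,axis=1).round(1))
d=M[0]-M[-1];yaw=np.arctan2(d[1],d[0]);u=d/np.linalg.norm(d)
t=pix_to_plane('wrist',276,282,6);print('tail',t,'yaw',yaw)
g=M[-1]+u*((t-M[-1])@u+34.5);print('g',g)
r=down(yaw)
for z in(190,172): print(row([g[0],g[1],z],r))
np.save('strap.npy',np.r_[g[:2],yaw])
E
```

```text
[43.4 43.4 43.2 43.7 43.8 43.9]
tail [564.2 -70.    6. ] yaw 1.4568376201513147
g [566.52715859 -35.54111675   6.        ]
[-0.01, 0.006, 0.248, 0.006, 0.005, 0.085]
[-0.01, 0.005, 0.338, 0.006, 0.005, 0.085]
```

>>> {"fn": "send_rows", "kwargs": {
  "deltas": [-0.01,0,0.08,0,0,0.085,0,-0.01,0.005,0.16,0,0,0.085,0,-0.01,0.005,0.25,0.006,0.005,0.085,0,-0.01,0.005,0.3,0.006,0.005,0.085,0,-0.01,0.005,0.338,0.006,0.005,0.085,0,-0.01,0.005,0.338,0.006,0.005,0.085,0.2]
}}

```text
time: 14.38
tool_pos: [566.3, -35.7, 171.1]
orientation: [-3.141, -0.0, 1.453]
wrist_force: [0.2, 0.6, -0.0]
grip_width: 69.8
finger_force: 0.0
```

```bash
python3 - <<'E'
from h import *
o=get_obs();print(o['tool_pos'],o['orientation'],o['wrist_force'],o['grip_width'])
E
```

```text
[566.32429513 -35.70631338 171.11250802] [-3.14062488e+00 -2.66597282e-04  1.45334693e+00] [ 0.16934611  0.63212581 -0.01577803] 69.82002990052364
```

>>> {"fn": "send_rows", "kwargs": {
  "deltas": [0,0,0,0,0,0,0.4,0,0,0,0,0,0,0.6,0,0,0,0,0,0,1,0,0,0,0,0,0,1,0,0,0,0,0,0,1]
}}

```text
time: 15.0
tool_pos: [567.0, -35.8, 172.7]
orientation: [3.14, -0.0, 1.453]
wrist_force: [-1.3, 0.7, 5.4]
grip_width: 41.5
finger_force: 61.0
```

>>> {"fn": "send_rows", "kwargs": {
  "deltas": [0,0,-0.05,0,0,0,1,0,0,-0.1,0,0,0,1,0,0,-0.2,0,0,0,1,0,0,-0.3,0,0,0,1,0,0,-0.4,0,0,0,1,0,0,-0.4,0,0,0,1,0,0,-0.4,0,0,0,1]
}}

```text
time: 15.88
tool_pos: [566.3, -35.7, 251.2]
orientation: [-3.141, -0.0, 1.453]
wrist_force: [0.6, -0.1, -3.1]
grip_width: 41.5
finger_force: 61.1
```

```bash
python3 - <<'E'
from h import *
o=get_obs();print(o['tool_pos'],o['orientation'],o['wrist_force'],o['grip_width'],o['torque'])
save('wrist','held.png')
E
```

```text
[566.25557649 -35.71328458 251.1715683 ] [-3.14091453e+00 -1.48791989e-04  1.45303591e+00] [ 0.61128527 -0.09646614 -3.07777837] 41.53262362340728 [-0.07811328  0.02371108 -0.07553233]
```

View pics/held.png

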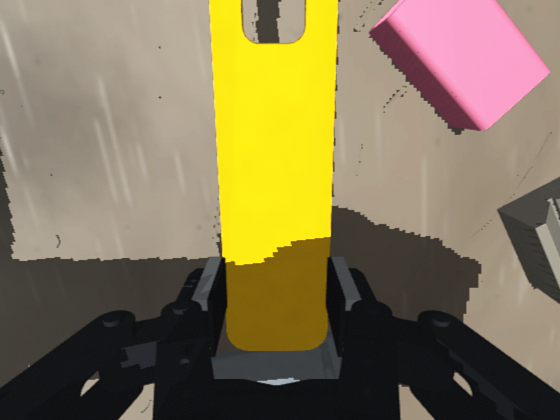

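The strap is held by its tail (end at row 350) with the eye at the top (245-305, row 43). I'll measure its pitch in the tool frame from its edges.

```bash
cat >> h.py <<'E'
def held(im,rows=range(60,240,10)):
    "strap edges in a wrist picture -> list of (mid, in tool frame) from the known width 44"
    h=cv2.cvtColor(im,cv2.COLOR_RGB2HSV); m=(h[...,0]>20)&(h[...,0]<35)&(h[...,1]>180)
    p=camera_params('wrist');F=np.array(p['tool_from_camera']);out=[]
    for v in rows:
        c=np.where(m[v,150:420])[0]+150
        if len(c)<40: continue
        a,b=c.min(),c.max()+1;z=p['fx']*44/(b-a)
        out.append((F@[((a+b)/2-p['cx'])/p['fx']*z,(v-p['cy'])/p['fy']*z,z,1])[:3])
    return np.array(out)
E
python3 - <<'E'
from h import *
im=cv2.cvtColor(cv2.imread('pics/held.png'),cv2.COLOR_BGR2RGB)
P=held(im);k=np.polyfit(P[:,0],P[:,2],1);ky=np.polyfit(P[:,0],P[:,1],1);print(P[::5].round(1),'slope z',k,'slope y',ky)
F=np.array(camera_params('wrist')['tool_from_camera']);p=camera_params('wrist')
# near eye edge row 43, tail end row 350 on fitted plane
for u,v in((275,43),(277,350)):
    d=F[:3,:3]@[(u-p['cx'])/p['fx'],(v-p['cy'])/p['fy'],1];o=F[:3,3]
    s=(k[1]+k[0]*o[0]-o[2])/(d[2]-k[0]*d[0]);print((o+s*d).round(1))
j=get_obs();print(j['joint_pos'])
E
```

```text
[[ 8.630e+01 -8.000e-01  1.704e+02]
 [ 6.910e+01 -6.000e-01  1.687e+02]
 [ 5.060e+01 -5.000e-01  1.692e+02]
 [ 3.080e+01 -1.000e-01  1.685e+02]] slope z [2.20984535e-02 1.68128321e+02] slope y [-0.01120941  0.07156308]
[ 91.8  -0.6 170.2]
[-3.390e+01  1.000e-01  1.674e+02]
[-1.74812690e-01  4.53445661e-01 -2.16217053e-01  9.02698353e-01
  1.22681879e-04  1.51371033e+00]
```

```bash
python3 - <<'E'
from h import *
T=T_tool()
r=down(1.465)
for p in([470,100,290],[434,257,284]):
    print(row(p,r,T));T=np.eye(4);T[:3,:3]=r.as_matrix();T[:3,3]=p
E
```

```text
[0.617, -0.557, -0.195, -0.002, -0.0, -0.015]
[0.762, -0.262, 0.03, 0.0, -0.0, -0.0]
```

>>> {"fn": "send_rows", "kwargs": {
  "deltas": [0.05,-0.1,-0.05,0,0,0,1,0.15,-0.25,-0.1,0,0,-0.015,1,0.3,-0.4,-0.15,0,0,-0.015,1,0.45,-0.5,-0.195,0,0,-0.015,1,0.617,-0.557,-0.195,0,0,-0.015,1]
}}

```text
time: 16.55
tool_pos: [469.2, 100.6, 290.4]
orientation: [-3.141, 0.0, 1.464]
wrist_force: [0.2, -0.8, -3.2]
grip_width: 41.4
finger_force: 61.4
```

>>> {"fn": "send_rows", "kwargs": {
  "deltas": [0.15,-0.05,0,0,0,0,1,0.3,-0.1,0.01,0,0,0,1,0.45,-0.16,0.02,0,0,0,1,0.6,-0.21,0.03,0,0,0,1,0.72,-0.25,0.03,0,0,0,1,0.762,-0.262,0.03,0,0,0,1,0.762,-0.262,0.03,0,0,0,1,0.762,-0.262,0.03,0,0,0,1]
}}

```text
time: 17.55
tool_pos: [434.5, 256.2, 284.5]
orientation: [-3.141, 0.001, 1.464]
wrist_force: [-0.5, 0.7, -2.6]
grip_width: 41.5
finger_force: 61.4
```

```bash
python3 - <<'E'
from h import *
o=get_obs();print(o['tool_pos'],o['orientation'],o['joint_pos'],o['grip_width'])
im=save('wrist','stud1.png')
P=held(im);print('slopes',np.polyfit(P[:,0],P[:,2],1),np.polyfit(P[:,0],P[:,1],1))
for k in('stud_head','stud_head','tube','spacer','lever_pivot','strap_eye'):
    print(k,[(w('wrist',d['location']).tolist(),round(d['score'],2)) for d in spot_point('wrist',k)[:2]])
print('expected head px',proj('wrist',[501,325,67]))
u,v=proj('wrist',[501,325,67]).astype(int)
g=cv2.cvtColor(im,cv2.COLOR_RGB2GRAY)
a=max(0,v-56);b=max(0,u-70)
print(a,b);s=g[a:v+57:4,b:u+70:4]
print('\n'.join(' '.join(f'{x:3d}' for x in r) for r in s))
E
```

```text
[434.5366294  256.17796908 284.46693255] [-3.14130721e+00  6.20164129e-04  1.46384299e+00] [ 4.06984635e-01  3.08420987e-01 -3.41490590e-01  9.21438194e-01
 -3.99723437e-04  2.08473450e+00] 41.484103407007
slopes [2.37475374e-02 1.67770691e+02] [-0.00714067 -0.17642881]
stud_head [([501.4, 322.2, 61.1], 0.79)]
stud_head [([501.4, 322.3, 61.1], 0.79)]
tube [([311.5, 168.9, 1.2], 0.65), ([493.1, 260.7, 8.7], 0.6)]
spacer []
lever_pivot []
strap_eye []
expected head px [396.1  94.8]
38 326
217 216 217 117 119 120 121 120 119 120 119 119 117 117 115 116 116 116 115 117 115 114 115 113 114 113 113 112 112 111 111 111 109 110 111
217 216 216 118 121 120 120 119 118 118 119 119 115 117 118 117  79  69  69  70  73  72  77 115 115 114 113 111 112 111 111 109 110 110 109
216 216 216 115 120 121 120 119 119 120 120 119 118 117 117  92  72  85  85  84  87  87  79 113 113 113 113 111 110 111 111 112 111 110 108
216 216 217  87 121 120 121 120 119 118 120 120 118 117 118  71  74  84  86  85  87  86  75 114 113 113 113 110 112 111 111 111 111 110 109
216 216 217  87 120 120 120 119 119 118 119 118 
[... 2751 characters left out ...]

215 214  63 120 120 119 120 120 120 120 118  48  40  37  69  84  84  85  86  84  68 115 116 112 112 112 112 113 110 110 111 109 109 109 109
215 214  67 121 120 120 119 120 120 119 118  39  40  37  71  82  84  85  86  83  72 114 112 113 111 113 110 111 111 110 109 110 109 109 109
215 214 129 121 120 119 120 120 119 120 117  43  40  37  75  82  82  85  87  82  74 114 112 113 112 112 111 112 110 111 110 109 109 108 108
216 215 121 119 119 119 120 119 119 118 119  45  40  33  75  81  83  86  85  81  94 114 114 112 112 111 111 110 110 109 110 107 109 109 109
216 215 121 118 119 119 118 119 117 118 117  44  39  60  59  60  60  61  63  73 115 114 113 113 113 111 111 112 111 109 110 109 110 107 109
```

```bash
python3 - <<'E'
from h import *
for q in((401,97.5),(401,99)): print(pix_to_plane('wrist',*q,67))
im=cv2.imread('pics/stud1.png',0)
t,b=pix_to_plane('wrist',396+8,44,67),pix_to_plane('wrist',396,146,67);print(t,b)
for v in(60,80,120,140): print(v,im[v,375:425])
E
```

```text
[503.4 323.5  67. ]
[503.4 322.7  67. ]
[505.  347.7  67. ] [500.6 299.9  67. ]
60 [118 116 117 116 116 118 116 116 119 115  85  44  51  64  73  79  82  85
  84  83  85  85  86  84  84  85  86  85  87  87  87  84  84  84  85  85
  82  80  73  67  90 112 113 113 112 114 114 112 115 113]
80 [ 78  58  33  33  32  31  31  30  30  36  50  62  73  77  79  82  82  82
  84  84  84  85  84  85  85  85  87  88  86  85  84  86  85  83  82  81
  73  70  95 112 114 114 114 113 113 113 114 115 113 113]
120 [ 39  41  40  41  40  35  31  49  68  76  77  82  84  83  82  82  83  83
  84  82  85  85  85  86  84  87  85  85  85  82  82  80  72  71  96 114
 113 114 112 113 113 114 113 112 114 113 112 113 112 112]
140 [ 39  39  39  35  36  49  66  73  76  79  82  81  82  83  82  82  83  82
  83  83  84  85  85  85  85  85  84  83  81  77  70  69  94 114 114 112
 113 113 114 114 113 113 113 114 112 112 111 112 112 111]
```

```bash
cat >> h.py <<'E'
STUD=np.array([502.1,324.3]); YAW=1.465; SL=.02
Q=np.array([138,-1.,169.7+SL*138])
def ins(al,s,z,yaw=YAW):
    "TCP pose with the outboard eye edge at s along jig y from the stud, height z, strap eye-down by al deg"
    r=down(yaw,0,-(np.radians(al)-SL)); e=np.array([.100,.995])
    q=np.r_[STUD+e*s,z]; return q-r.as_matrix()@Q,r
def seq(L,T=None):
    T=T_tool() if T is None else T
    for a in L: print(a,row(*ins(*a),T))
    p,r=ins(*L[-1]);T=np.eye(4);T[:3,:3]=r.as_matrix();T[:3,3]=p;return T
E
python3 - <<'E'
from h import *
T=seq([(10,34,125),(20,34,125),(35,34,125)])
T=seq([(35,34,95),(35,34,70),(35,34,52)],T)
print(ins(35,34,52)[0])
E
```

```text
(10, 34, 125) [-0.007, 0.304, -0.159, 0.0, -0.197, -0.001]
(20, 34, 125) [0.168, 0.304, -0.24, 0.0, -0.419, -0.001]
(35, 34, 125) [0.45, 0.304, -0.301, -0.0, -0.753, -0.001]
(35, 34, 95) [0.084, -0.0, 0.125, 0.0, -0.0, -0.0]
(35, 34, 70) [0.153, -0.0, 0.228, 0.0, -0.0, -0.0]
(35, 34, 52) [0.203, -0.0, 0.303, 0.0, -0.0, -0.0]
[504.53772532 339.59864104 272.09796538]
```

>>> {"fn": "send_rows", "kwargs": {
  "deltas": [0,0.1,-0.16,0,0,0,1,0,0.2,-0.16,0,-0.1,0,1,0,0.304,-0.16,0,-0.2,0,1,0.16,0.304,-0.24,0,-0.4,0,1,0.3,0.304,-0.28,0,-0.58,0,1,0.45,0.304,-0.3,0,-0.753,0,1,0.45,0.304,-0.3,0,-0.753,0,1,0.45,0.304,-0.3,0,-0.753,0,1]
}}

```text
time: 18.9
tool_pos: [504.7, 339.8, 344.5]
orientation: [3.141, 0.589, 1.464]
wrist_force: [-0.5, -0.2, -2.0]
grip_width: 41.6
finger_force: 61.6
```

```bash
python3 - <<'E'
from h import *
o=get_obs();print(o['tool_pos'],o['orientation'],o['joint_pos'],o['grip_width'])
im=save('wrist','tilt.png')
P=held(im,range(60,240,10));print('slopes',np.polyfit(P[:,0],P[:,2],1),np.polyfit(P[:,0],P[:,1],1))
T=T_tool();q=T@np.r_[Q,1];print('Q',q[:3],'s',(q[:2]-STUD)@[.1,.995],'x',(q[:2]-STUD)@[.995,-.1])
seq([(35,34,95),(35,34,70),(35,34,52)])
for n in('side','scene'):
    grab_frame(n)
    for k in('strap_eye','stud_head'): print(n,k,[(w(n,d['location']).tolist(),round(d['score'],2)) for d in spot_point(n,k)[:2]])
E
```

```text
[504.70296065 339.77667037 344.4819195 ] [3.14075403 0.58937754 1.46403538] [ 0.58519252  0.70923272  0.38858384  1.65274058 -0.44287091  2.35430969] 41.59813032790442
slopes [-1.45937434e-02  1.70500483e+02] [-0.01093157 -0.06323459]
Q [505.88181627 358.02923033 125.15701988] s 33.93876580874185 x 0.3899841595092089
(35, 34, 95) [0.085, -0.001, 0.124, 0.0, -0.002, -0.002]
(35, 34, 70) [0.155, -0.001, 0.228, 0.0, -0.002, -0.002]
(35, 34, 52) [0.205, -0.001, 0.303, 0.0, -0.002, -0.002]
side strap_eye [([506.1, 340.7, 142.0], 0.86), ([498.2, 255.6, 12.9], 0.27)]
side stud_head [([502.0, 323.3, 62.3], 0.65)]
scene strap_eye [([501.1, 342.1, 139.3], 0.44)]
scene stud_head [([501.0, 327.7, 67.9], 0.43)]
```

>>> {"fn": "send_rows", "kwargs": {
  "deltas": [0.05,0,0.07,0,0,0,1,0.1,0,0.14,0,0,0,1,0.13,0,0.19,0,0,0,1,0.155,0,0.228,0,0,0,1,0.155,0,0.228,0,0,0,1]
}}

```text
time: 19.88
tool_pos: [504.2, 340.1, 288.8]
orientation: [-3.14, 0.592, 1.466]
wrist_force: [-0.2, 0.7, -2.9]
grip_width: 41.5
finger_force: 61.6
```

>>> {"fn": "send_rows", "kwargs": {
  "deltas": [0.02,0,0.03,0,0,0,1,0.035,0,0.05,0,0,0,1,0.05,0,0.075,0,0,0,1,0.05,0,0.075,0,0,0,1]
}}

```text
time: 20.38
tool_pos: [504.3, 340.2, 271.0]
orientation: [-3.141, 0.592, 1.465]
wrist_force: [-0.0, -0.4, -2.4]
grip_width: 41.5
finger_force: 61.6
```

```bash
python3 - <<'E'
from h import *
o=get_obs();print(o['tool_pos'],o['orientation'],o['wrist_force'],o['torque'],o['joint_pos'])
T=T_tool();q=T@np.r_[Q,1];print('Q',q[:3],'s',(q[:2]-STUD)@[.1,.995],'x',(q[:2]-STUD)@[.995,-.1])
T=seq([(35,23,52),(35,12,52)])
seq([(28,12,52.5),(20,12,53),(13,12,54),(6,12,55),(0,12,56.5),(0,22,56.5),(0,22,55)],T)
for n in('side','scene'):
    grab_frame(n)
    for k in('strap_eye',): print(n,k,[(w(n,d['location']).tolist(),round(d['score'],2)) for d in spot_point(n,k)[:2]])
E
```

```text
[504.29557171 340.16281459 271.03172429] [-3.14079428  0.59180172  1.4653013 ] [-0.01121406 -0.41614952 -2.41117543] [ 0.60066872 -0.07109324 -0.02507626] [ 0.58622467  0.74662737  0.26483524  1.49467329 -0.44352326  2.35543453]
Q [505.09368673 358.5044551   50.91721128] s 34.3328014998867 x -0.4417272122169951
(35, 23, 52) [-0.051, 0.002, 0.028, -0.001, 0.001, 0.0]
(35, 12, 52) [-0.096, 0.002, 0.058, -0.001, 0.001, 0.0]
(28, 12, 52.5) [-0.101, 0.0, 0.088, 0.0, 0.156, 0.0]
(20, 12, 53) [-0.202, 0.0, 0.204, 0.0, 0.333, 0.0]
(13, 12, 54) [-0.278, 0.0, 0.313, 0.0, 0.489, 0.0]
(6, 12, 55) [-0.34, -0.0, 0.43, 0.0, 0.644, 0.0]
(0, 12, 56.5) [-0.382, -0.0, 0.533, 0.0, 0.778, 0.0]
(0, 22, 56.5) [-0.341, -0.0, 0.505, 0.0, 0.778, 0.0]
(0, 22, 55) [-0.337, -0.0, 0.511, 0.0, 0.778, 0.0]
side strap_eye [([508.7, 341.6, 67.5], 0.95)]
scene strap_eye [([499.9, 341.8, 66.4], 0.57), ([437.3, -497.1, 2.1], 0.57)]
```

No contact so far. Slide the eye under the head, then level it.

>>> {"fn": "send_rows", "kwargs": {
  "deltas": [-0.025,0,0.014,0,0,0,1,-0.05,0,0.028,0,0,0,1,-0.075,0,0.043,0,0,0,1,-0.096,0.002,0.058,0,0,0,1,-0.096,0.002,0.058,0,0,0,1]
}}

```text
time: 21.2
tool_pos: [502.5, 317.4, 272.8]
orientation: [3.142, 0.591, 1.464]
wrist_force: [0.2, -0.1, -2.1]
grip_width: 41.2
finger_force: 61.6
```

>>> {"fn": "send_rows", "kwargs": {
  "deltas": [-0.05,0,0.044,0,0.078,0,1,-0.101,0,0.088,0,0.156,0,1,-0.15,0,0.146,0,0.245,0,1,-0.202,0,0.204,0,0.333,0,1,-0.24,0,0.258,0,0.41,0,1,-0.278,0,0.313,0,0.489,0,1,-0.278,0,0.313,0,0.489,0,1]
}}

```text
time: 22.08
tool_pos: [493.4, 236.3, 251.7]
orientation: [-3.141, 0.209, 1.463]
wrist_force: [-0.2, -0.5, -2.0]
grip_width: 41.9
finger_force: 61.6
```

```bash
python3 - <<'E'
from h import *
o=get_obs();print(o['tool_pos'],o['orientation'],o['wrist_force'],o['torque'],o['joint_pos'],o['grip_width'])
T=T_tool();q=T@np.r_[Q,1];print('Q',q[:3],'s',(q[:2]-STUD)@[.1,.995],'x',(q[:2]-STUD)@[.995,-.1])
seq([(6,12,55),(0,12,56.5),(0,22,56.5),(0,22,55)])
for n in('side','scene'):
    grab_frame(n)
    for k in('strap_eye',): print(n,k,[(w(n,d['location']).tolist(),round(d['score'],2)) for d in spot_point(n,k)[:2]])
E
```

```text
[493.36148492 236.27011712 251.65653677] [-3.1409227   0.20859416  1.46340848] [-0.17837708 -0.48247344 -1.99107983] [0.15474799 0.01044848 0.01826945] [ 0.37677473  0.47130472 -0.1949204   1.00338142 -0.18400821  2.06415308] 41.88505160190709
Q [502.8949517  335.11257877  54.35794989] s 10.838011044287784 x -0.29028093457007637
(6, 12, 55) [-0.096, 0.002, 0.088, -0.001, 0.158, -0.002]
(0, 12, 56.5) [-0.174, 0.002, 0.167, -0.001, 0.291, -0.002]
(0, 22, 56.5) [-0.125, 0.002, 0.157, -0.001, 0.291, -0.002]
(0, 22, 55) [-0.123, 0.002, 0.164, -0.001, 0.291, -0.002]
side strap_eye [([501.8, 315.4, 64.6], 0.91)]
scene strap_eye [([678.0, -422.7, 1.5], 0.49)]
```

>>> {"fn": "send_rows", "kwargs": {
  "deltas": [-0.05,0,0.044,0,0.08,0,1,-0.096,0,0.088,0,0.158,0,1,-0.135,0,0.128,0,0.225,0,1,-0.17,0.002,0.164,0,0.285,0,1,-0.17,0.002,0.164,0,0.285,0,1]
}}

```text
time: 22.9
tool_pos: [489.9, 197.3, 226.3]
orientation: [-3.141, -0.015, 1.464]
wrist_force: [0.1, -0.1, -2.6]
grip_width: 41.6
finger_force: 61.6
```

```bash
python3 - <<'E'
from h import *
o=get_obs();print(o['tool_pos'],o['orientation'],o['wrist_force'],o['torque'],o['grip_width'])
T=T_tool();q=T@np.r_[Q,1];print('Q',q[:3],'s',(q[:2]-STUD)@[.1,.995],'x',(q[:2]-STUD)@[.995,-.1])
seq([(0.3,22,56.5),(0.3,22,55),(.3,22,54.5)])
im=save('wrist','lev.png')
P=held(im,range(60,240,10));print('slopes',np.polyfit(P[:,0],P[:,2],1),np.polyfit(P[:,0],P[:,1],1))
grab_frame('side')
print([(w('side',d['location']).tolist(),round(d['score'],2)) for d in spot_point('side','strap_eye')[:2]])
E
```

```text
[489.85291139 197.29197152 226.27980871] [-3.14070299 -0.01510572  1.46433315] [ 0.08213921 -0.13833727 -2.57508014] [-0.16127257  0.02733055  0.01889109] 41.565289791237085
Q [503.64533219 337.20781668  55.92495259] s 12.997810820664176 x 0.2468238645148739
(0.3, 22, 56.5) [0.045, -0.002, -0.002, -0.001, -0.0, -0.001]
(0.3, 22, 55) [0.045, -0.002, 0.005, -0.001, -0.0, -0.001]
(0.3, 22, 54.5) [0.045, -0.002, 0.008, -0.001, -0.0, -0.001]
slopes [2.90744908e-02 1.67404969e+02] [-0.00959252 -0.04816507]
[([501.0, 318.7, 58.6], 0.76)]
```

>>> {"fn": "send_rows", "kwargs": {
  "deltas": [0.02,0,0,0,0,0,1,0.045,-0.002,0,0,0,0,1,0.045,-0.002,0.005,0,0,0,1,0.045,-0.002,0.007,0,0,0,1,0.045,-0.002,0.007,0,0,0,1]
}}

```text
time: 23.68
tool_pos: [490.5, 206.4, 225.2]
orientation: [-3.141, -0.016, 1.465]
wrist_force: [0.2, 0.1, -2.2]
grip_width: 41.7
finger_force: 61.6
```

```bash
python3 - <<'E'
from h import *
o=get_obs();print(o['tool_pos'],o['wrist_force'],o['torque'])
T=T_tool();q=T@np.r_[Q,1];print('Q',q[:3],'s',(q[:2]-STUD)@[.1,.995])
E
```

```text
[490.54472614 206.44166125 225.24299312] [ 0.19728998  0.05467809 -2.17084136] [-0.17695074  0.058788   -0.02175063]
Q [504.43460059 346.58122601  55.08005539] s 22.403279934914593
```

>>> {"fn": "send_rows", "kwargs": {
  "deltas": [0,0,0.004,0,0,0,1,0,0,0.008,0,0,0,1,0,0,0.008,0,0,0,1]
}}

```text
time: 24.05
tool_pos: [490.6, 206.4, 224.1]
orientation: [3.141, -0.017, 1.465]
wrist_force: [-1.3, -1.6, 3.1]
grip_width: 41.9
finger_force: 62.2
```

>>> {"fn": "send_rows", "kwargs": {
  "deltas": [0,0,0,0,0,0,0.35,0,0,0,0,0,0,0.3,0,0,0,0,0,0,0.2,0,0,0,0,0,0,0.1,0,0,0,0,0,0,0.1]
}}

```text
time: 24.68
tool_pos: [490.7, 206.6, 223.7]
orientation: [3.141, -0.017, 1.465]
wrist_force: [0.7, -0.1, 0.2]
grip_width: 76.8
finger_force: 0.0
```

```bash
python3 - <<'E'
from h import *
o=get_obs();print(o['tool_pos'],o['wrist_force'],o['torque'],o['grip_width'])
im=save('wrist','rel.png')
P=held(im,range(60,240,10));print('slopes',np.polyfit(P[:,0],P[:,2],1),np.polyfit(P[:,0],P[:,1],1))
for n in('side','scene'):
    grab_frame(n)
    for k in('strap_eye','tube'):print(k,[(w(n,d['location']).tolist(),round(d['score'],2)) for d in spot_point(n,k)[:2]])
E
```

```text
[490.67306551 206.57395342 223.70652961] [ 0.67854303 -0.07090181  0.20874387] [0.01950367 0.02189358 0.02994171] 76.81084773065392
slopes [2.43405093e-02 1.66754327e+02] [-0.01226176  0.16910193]
strap_eye [([505.2, 324.7, 55.6], 0.64)]
tube [([313.1, 168.3, -4.3], 0.72), ([671.1, 53.5, 0.3], 0.72)]
strap_eye [([498.2, 327.7, 55.1], 0.62), ([570.5, 189.8, 232.4], 0.44)]
tube [([312.5, 168.6, 2.9], 0.87), ([667.8, 52.7, 2.3], 0.55)]
```

```bash
python3 - <<'E'
from h import *
T=T_tool()
for p,y in(([490.7,206.6,300],1.465),([470,206,380],2.25),([500,197,441],3.037)):
    r=down(y);print(row(p,r,T));T=np.eye(4);T[:3,:3]=r.as_matrix();T[:3,3]=p
E
```

```text
[0.007, 0.0, -0.381, 0.0, -0.021, -0.0]
[-0.014, -0.103, -0.4, 0.0, 0.0, -0.999]
[-0.129, 0.088, -0.305, 0.0, 0.0, -1.002]
```

>>> {"fn": "send_rows", "kwargs": {
  "deltas": [0,0,-0.05,0,0,0,0,0,0,-0.15,0,0,0,0,0,0,-0.28,0,0,0,0,0.007,0,-0.38,0,-0.02,0,0]
}}

```text
time: 25.52
tool_pos: [490.9, 206.6, 301.6]
orientation: [3.14, -0.001, 1.465]
wrist_force: [-0.1, 0.1, -0.1]
grip_width: 85.4
finger_force: 0.0
```

>>> {"fn": "send_rows", "kwargs": {
  "deltas": [0,-0.02,-0.08,0,0,-0.2,0,0,-0.04,-0.16,0,0,-0.4,0,0,-0.06,-0.24,0,0,-0.6,0,0,-0.08,-0.32,0,0,-0.8,0,-0.014,-0.1,-0.4,0,0,-1,0]
}}

```text
time: 26.15
tool_pos: [470.2, 206.0, 381.1]
orientation: [3.14, -0.0, 2.256]
wrist_force: [0.3, 0.4, 0.5]
grip_width: 85.6
finger_force: 0.0
```

>>> {"fn": "send_rows", "kwargs": {
  "deltas": [-0.03,0.02,-0.06,0,0,-0.2,0,-0.05,0.04,-0.12,0,0,-0.4,0,-0.08,0.06,-0.18,0,0,-0.6,0,-0.1,0.08,-0.25,0,0,-0.8,0,-0.129,0.088,-0.305,0,0,-1,0,-0.129,0.088,-0.305,0,0,-1,0]
}}

```text
time: 26.9
tool_pos: [500.7, 196.8, 442.2]
orientation: [3.14, 0.003, 3.033]
wrist_force: [-0.1, -0.8, -0.1]
grip_width: 85.3
finger_force: 0.0
```

```bash
python3 - <<'E'
from h import *
o=get_obs();print(o['tool_pos'],o['orientation'],o['joint_pos'],o['wrist_force'])
im=save('wrist','lv.png')
for n in('scene','side','wrist'):
    if n!='wrist': save(n,n+'_lv.png')
    for k in('lever_grip','lever_pivot','strap_eye','strap'):print(n,k,[(w(n,d['location']).tolist(),round(d['score'],2)) for d in spot_point(n,k)[:2]])
E
```

```text
[500.72720668 196.76354558 442.16388747] [3.13967015e+00 2.59227556e-03 3.03331016e+00] [2.56263557e-01 2.92314812e-01 5.64973374e-02 1.33187151e+00
 8.71955647e-04 3.64544910e-01] [-0.07953669 -0.80457434 -0.07884965]
scene lever_grip [([607.2, 185.9, 286.8], 0.68)]
scene lever_pivot [([631.0, 183.1, 94.0], 0.84)]
scene strap_eye [([500.7, 328.3, 58.7], 0.56)]
scene strap [([497.7, 266.7, 57.0], 0.57)]
side lever_grip [([610.1, 181.1, 285.3], 0.89), ([629.1, 179.7, 96.0], 0.57)]
side lever_pivot [([631.0, 179.0, 95.4], 0.89), ([540.6, -197.1, -2.2], 0.44)]
side strap_eye [([506.5, 323.2, 56.5], 0.95)]
side strap [([496.2, 270.4, 54.8], 0.59)]
wrist lever_grip []
wrist lever_pivot [([626.3, 187.0, 95.3], 0.93)]
wrist strap_eye [([495.5, 318.7, 52.5], 0.8)]
wrist strap [([493.6, 269.0, 51.8], 0.71)]
```

```bash
python3 - <<'E'
from h import *
r=down(3.037)
for x in((560,190.3,442),(609,185,442)):print(row(x,r))
E
```

```text
[-0.3, -0.001, -0.006, 0.001, 0.0, -0.002]
[-0.547, -0.002, -0.006, 0.001, 0.0, -0.002]
```

>>> {"fn": "send_rows", "kwargs": {
  "deltas": [-0.15,0,0,0,0,0,0,-0.3,0,0,0,0,0,0,-0.4,0,0,0,0,0,0,-0.5,0,0,0,0,0,0,-0.547,-0.002,0,0,0,0,0,-0.547,-0.002,0,0,0,0,0.3]
}}

```text
time: 28.4
tool_pos: [609.4, 184.8, 440.4]
orientation: [3.141, -0.0, 3.035]
wrist_force: [-0.2, 1.2, 0.6]
grip_width: 69.8
finger_force: 0.0
```

```bash
python3 - <<'E'
from h import *
o=get_obs();print(o['tool_pos'],o['orientation'],o['joint_pos'],o['wrist_force'],o['grip_width'])
E
```

```text
[609.35303374 184.76681029 440.4126918 ] [ 3.14068644e+00 -3.60209718e-04  3.03523078e+00] [1.94620152e-01 5.11937579e-01 3.81072281e-01 1.44000639e+00
 9.72265476e-04 3.00982155e-01] [-0.19042315  1.16947517  0.64241453] 69.82246085270296
```

>>> {"fn": "send_rows", "kwargs": {
  "deltas": [0,0,0,0,0,0,0.45,0,0,0,0,0,0,0.55,0,0,0,0,0,0,0.57]
}}

```text
time: 28.78
tool_pos: [608.6, 185.9, 441.4]
orientation: [3.138, 0.0, 3.037]
wrist_force: [-1.4, 4.3, 0.8]
grip_width: 36.9
finger_force: 2.3
```

```bash
python3 - <<'E'
from h import *
o=get_obs();print(o['tool_pos'],o['wrist_force'],o['grip_width'],o['finger_force'],o['torque'])
E
```

```text
[608.57791058 185.87420956 441.35658123] [-1.43859618  4.28663597  0.78477668] 36.85889143545913 2.277538999915123 [0.87037158 0.1536534  0.03140907]
```

>>> {"fn": "send_rows", "kwargs": {
  "deltas": [0,-0.008,0,0,0,0,0.57,0,-0.008,0,0,0,0,1,0,-0.008,0,0,0,0,1,0,-0.008,0,0,0,0,1,0,-0.008,0,0,0,0,1]
}}

```text
time: 29.4
tool_pos: [608.5, 184.4, 441.8]
orientation: [3.138, 0.001, 3.036]
wrist_force: [-2.4, 6.3, 3.1]
grip_width: 27.8
finger_force: 61.5
```

```bash
python3 - <<'E'
from h import *
o=get_obs();print(o['tool_pos'],o['wrist_force'],o['grip_width'],o['finger_force'],o['torque'])
E
```

```text
[608.49067794 184.38450303 441.84594329] [-2.44530746  6.25085964  3.10093771] 27.763069937354786 61.48986965417862 [ 0.85064252  0.29220187 -0.23569694]
```

```bash
python3 - <<'E'
import numpy as np
f=lambda a,a0:(round(.975*(np.cos(a)-np.cos(a0)),3),round(.975*(np.sin(a0)-np.sin(a)),3))
print([f(a,1.47) for a in np.linspace(1.41,.75,12)])
print([f(a,.75) for a in np.linspace(.68,0.05,10)])
E
```

```text
[(np.float64(0.058), np.float64(0.008)), (np.float64(0.115), np.float64(0.019)), (np.float64(0.172), np.float64(0.033)), (np.float64(0.228), np.float64(0.051)), (np.float64(0.282), np.float64(0.072)), (np.float64(0.335), np.float64(0.097)), (np.float64(0.387), np.float64(0.124)), (np.float64(0.437), np.float64(0.155)), (np.float64(0.485), np.float64(0.188)), (np.float64(0.531), np.float64(0.225)), (np.float64(0.574), np.float64(0.264)), (np.float64(0.615), np.float64(0.305))]
[(np.float64(0.045), np.float64(0.052)), (np.float64(0.086), np.float64(0.106)), (np.float64(0.123), np.float64(0.163)), (np.float64(0.156), np.float64(0.223)), (np.float64(0.185), np.float64(0.285)), (np.float64(0.209), np.float64(0.349)), (np.float64(0.229), np.float64(0.414)), (np.float64(0.244), np.float64(0.48)), (np.float64(0.255), np.float64(0.548)), (np.float64(0.26), np.float64(0.616))]
```

>>> {"fn": "send_rows", "kwargs": {
  "deltas": [0.058,0,0.008,0,0,0,1,0.115,0,0.019,0,0,0,1,0.172,0,0.033,0,0,0,1,0.228,0,0.051,0,0,0,1]
}}

```text
time: 29.9
tool_pos: [565.8, 189.0, 433.3]
orientation: [3.137, 0.012, 3.035]
wrist_force: [8.2, 5.9, 3.1]
grip_width: 27.6
finger_force: 60.9
```

```bash
python3 - <<'E'
from h import *
o=get_obs();print(o['tool_pos'],o['orientation'],o['wrist_force'],o['grip_width'],o['finger_force'],o['torque'])
grab_frame('scene');print([(w('scene',d['location']).tolist(),round(d['score'],2)) for d in spot_point('scene','lever_grip')])
E
```

```text
[565.78209696 188.99020145 433.33216387] [3.13678401 0.01152424 3.0353977 ] [8.17275915 5.8829026  3.14844781] 27.598405288682752 60.92765003442764 [ 0.5934239  -1.8855324  -0.24017725]
[([564.3, 191.1, 280.2], 0.69)]
```

>>> {"fn": "send_rows", "kwargs": {
  "deltas": [0.054,0,0.021,0,0,0,1,0.107,0,0.046,0,0,0,1,0.159,0,0.073,0,0,0,1,0.209,0,0.104,0,0,0,1,0.257,0,0.137,0,0,0,1,0.303,0,0.174,0,0,0,1,0.346,0,0.213,0,0,0,1,0.387,0,0.254,0,0,0,1]
}}

```text
time: 31.0
tool_pos: [487.5, 197.5, 383.4]
orientation: [3.136, 0.008, 3.036]
wrist_force: [-2.4, 6.3, 13.7]
grip_width: 27.5
finger_force: 63.4
```

>>> {"fn": "send_rows", "kwargs": {
  "deltas": [0.045,0,0.052,0,0,0,1,0.086,0,0.106,0,0,0,1,0.123,0,0.163,0,0,0,1,0.156,0,0.223,0,0,0,1,0.185,0,0.285,0,0,0,1,0.209,0,0.349,0,0,0,1]
}}

```text
time: 31.75
tool_pos: [445.1, 202.2, 311.8]
orientation: [3.136, 0.003, 3.036]
wrist_force: [-3.3, 7.9, 8.6]
grip_width: 27.2
finger_force: 64.0
```

```bash
python3 - <<'E'
from h import *
o=get_obs();p=o['tool_pos'];print(p,o['orientation'],o['wrist_force'],o['grip_width'],o['finger_force'],o['torque'])
d=(608.5-p[0])/.9945/195;print('a from x',np.arccos(np.clip(d+np.cos(1.47),-1,1)),'a from z',np.arcsin(np.sin(1.47)-(441.8-p[2])/195))
f=lambda a,a0:(round(.975*(np.cos(a)-np.cos(a0)),3),round(.975*(np.sin(a0)-np.sin(a)),3))
print([f(a,.33) for a in (.26,.19,.13,.07,.02,-.02,-.04,-.06)])
E
```

```text
[445.07197908 202.18449024 311.80059813] [3.13558451e+00 2.90678331e-03 3.03647552e+00] [-3.31396034  7.94263322  8.64933733] 27.225711420689006 64.02210116386414 [ 0.96858601  0.11488106 -0.28862348]
a from x 0.3382008003988759 a from z 0.3344617044995775
[(np.float64(0.02), np.float64(0.065)), (np.float64(0.035), np.float64(0.132)), (np.float64(0.044), np.float64(0.19)), (np.float64(0.05), np.float64(0.248)), (np.float64(0.052), np.float64(0.296)), (np.float64(0.052), np.float64(0.335)), (np.float64(0.052), np.float64(0.355)), (np.float64(0.051), np.float64(0.374))]
```

>>> {"fn": "send_rows", "kwargs": {
  "deltas": [0.02,0,0.065,0,0,0,1,0.035,0,0.132,0,0,0,1,0.044,0,0.19,0,0,0,1,0.05,0,0.248,0,0,0,1,0.052,0,0.296,0,0,0,1,0.052,0,0.335,0,0,0,1,0.052,0,0.355,0,0,0,1,0.052,0,0.355,0,0,0,1,0.052,0,0.355,0,0,0,1]
}}

```text
time: 32.88
tool_pos: [434.7, 203.4, 240.7]
orientation: [3.136, 0.001, 3.036]
wrist_force: [-5.4, 8.3, 11.1]
grip_width: 27.6
finger_force: 66.5
```

```bash
python3 - <<'E'
from h import *
o=get_obs();p=o['tool_pos'];print(p,o['orientation'],o['wrist_force'],o['grip_width'],o['finger_force'],o['torque'])
print('a from z',np.arcsin(np.sin(1.47)-(441.8-p[2])/195))
for n in('scene','side'):
    grab_frame(n)
    for k in('lever_grip','lever_pivot','strap_eye'):print([(w(n,d['location']).tolist(),round(d['score'],2)) for d in spot_point(n,k)[:1]])
E
```

```text
[434.73376688 203.35640742 240.73224498] [3.13579829e+00 1.32841964e-03 3.03646707e+00] [-5.44532969  8.34941329 11.07228869] 27.622200236976884 66.53750628232956 [ 1.02048936  0.3681371  -0.24498355]
a from z -0.03620024857949026
[([430.3, 205.3, 90.7], 0.84)]
[([630.4, 184.8, 91.8], 0.87)]
[]
[([435.2, 206.6, 89.4], 0.7)]
[([631.4, 180.9, 95.9], 0.9)]
[([502.9, 327.1, 59.3], 0.65)]
```

>>> {"fn": "send_rows", "kwargs": {
  "deltas": [0,0,0.015,0,0,0,1,0,0,0.015,0,0,0,1]
}}

```text
time: 33.52
tool_pos: [434.8, 203.4, 238.1]
orientation: [3.136, 0.002, 3.036]
wrist_force: [-6.4, 7.9, 13.7]
grip_width: 27.4
finger_force: 66.9
```

```bash
python3 - <<'E'
from h import *
o=get_obs();p=o['tool_pos'];print(p,o['wrist_force'],o['grip_width'],o['finger_force'],'a from z',np.arcsin(np.sin(1.47)-(441.8-p[2])/195))
E
```

```text
[434.84231256 203.35634424 238.14467391] [-6.35650597  7.86546841 13.71481762] 27.43714282398509 66.89870238304138 a from z -0.04948212804318401
```

>>> {"fn": "send_rows", "kwargs": {
  "deltas": [0,0,0.02,0,0,0,1,0,0,0.02,0,0,0,1]
}}

```text
time: 33.78
tool_pos: [435.0, 203.4, 234.4]
orientation: [3.136, 0.002, 3.036]
wrist_force: [-6.2, 7.8, 15.8]
grip_width: 27.6
finger_force: 67.1
```

>>> {"fn": "send_rows", "kwargs": {
  "deltas": [0,0,0.01,0,0,0,0,0,0,0.01,0,0,0,0,0,0,0,0,0,0,0,0,0,0,0,0,0,0]
}}

```text
time: 34.28
tool_pos: [434.7, 201.8, 231.9]
orientation: [3.141, -0.0, 3.035]
wrist_force: [0.3, 0.4, -0.2]
grip_width: 85.1
finger_force: 0.0
```

```bash
python3 - <<'E'
from h import *
o=get_obs();p=o['tool_pos'];print(p,o['wrist_force'],o['grip_width'],o['finger_force'])
for n in('scene','side'):
    save(n,n+'_end.png')
    for k in('lever_grip','lever_pivot','strap_eye','clamp_foot'):print(n,k,[(w(n,d['location']).tolist(),round(d['score'],2)) for d in spot_point(n,k)[:1]])
E
```

```text
[434.69147393 201.76939764 231.91253523] [ 0.31725069  0.40435734 -0.19974951] 85.0689877955882 0.0
scene lever_grip [([433.3, 206.1, 99.0], 0.78)]
scene lever_pivot [([630.8, 185.6, 94.3], 0.98)]
scene strap_eye []
scene clamp_foot [([572.4, 477.4, 1.5], 0.37)]
side lever_grip [([433.8, 205.2, 92.8], 0.86)]
side lever_pivot [([627.2, 183.1, 95.6], 0.59)]
side strap_eye [([504.1, 325.0, 60.7], 0.81)]
side clamp_foot []
```

>>> {"fn": "send_rows", "kwargs": {
  "deltas": [0,0,-0.1,0,0,0,0,0,0,-0.3,0,0,0,0,0,0,-0.5,0,0,0,0,0.05,0,-0.7,0,0,0,0,0.05,0,-0.7,0,0,0,0,0.05,0,-0.7,0,0,0,0]
}}

```text
time: 35.52
tool_pos: [424.7, 202.9, 371.5]
orientation: [3.141, -0.0, 3.036]
wrist_force: [-0.3, -0.1, -1.0]
grip_width: 85.4
finger_force: 0.0
```

```bash
python3 - <<'E'
from h import *
o=get_obs();print(o['tool_pos'],o['wrist_force'])
for n in('scene','side','wrist'):
    im=save(n,n+'_end2.png')
    for k in('lever_grip','lever_pivot','strap_eye','tube','clamp_foot','spacer','spare_strap'):print(n,k,[(w(n,d['location']).tolist(),round(d['score'],2)) for d in spot_point(n,k)[:1]])
# red button in the side / wrist picture
    h=cv2.cvtColor(im,cv2.COLOR_RGB2HSV);m=((h[...,0]<6)|(h[...,0]>174))&(h[...,1]>170)&(h[...,2]>90)
    for z,name in((np.array([435,225,94]),'a=0'),):
        u,v=proj(n,z).astype(int);print(n,'near',u,v,np.argwhere(m[v-25:v+25,u-25:u+25]).shape, )
E
```

```text
[424.66559595 202.91135854 371.45540188] [-0.33061716 -0.10022502 -1.02262175]
scene lever_grip [([430.5, 204.4, 99.1], 0.57)]
scene lever_pivot [([675.9, -426.4, 0.2], 0.75)]
scene strap_eye [([499.2, 326.4, 61.7], 0.85)]
scene tube [([312.9, 170.2, 0.0], 0.78)]
scene clamp_foot [([486.9, 197.2, 59.1], 0.48)]
scene spacer [([433.4, 319.9, 12.3], 0.75)]
scene spare_strap [([539.6, -236.3, 36.4], 0.6)]
scene near 218 181 (2, 2)
side lever_grip [([434.1, 204.5, 96.0], 0.61)]
side lever_pivot [([629.4, 181.9, 93.8], 0.57)]
side strap_eye [([503.2, 326.5, 61.0], 0.59)]
side tube [([497.2, 259.3, 14.8], 0.67)]
side clamp_foot [([488.5, 199.0, 62.4], 0.46)]
side spacer [([430.3, 320.2, 12.6], 0.57)]
side spare_strap [([541.6, -235.9, 33.9], 0.61)]
side near 269 261 (24, 2)
wrist lever_grip [([432.4, 208.1, 100.1], 0.6)]
wrist lever_pivot []
wrist strap_eye [([497.7, 320.6, 53.9], 0.61)]
wrist tube [([664.9, 47.4, -2.9], 0.98)]
wrist clamp_foot []
wrist spacer [([429.3, 316.5, 10.1], 0.63)]
wrist spare_strap []
wrist near 307 217 (195, 2)
```

```bash
python3 - <<'E'
from h import *
im=cv2.imread('pics/wrist_end2.png');h=cv2.cvtColor(im,cv2.COLOR_BGR2HSV);m=((h[...,0]<6)|(h[...,0]>174))&(h[...,1]>170)&(h[...,2]>90)
a=np.argwhere(m[190:245,280:335])+[190,280];print(a.min(0),a.max(0),len(a))
v=int(np.median(a[:,0]));g=cv2.cvtColor(im,cv2.COLOR_BGR2GRAY);print(v,g[v,240:330:2])
P=[pix_to_plane('wrist',u,v,98) for u in(a[:,1].min(),a[:,1].max()+1)];print(P)
E
```

```text
[208 297] [233 308] 195
221 [ 47  46  47  46  46  46  47  46  44  43  14  14  16  31  35  36  37  36
  35  35  35  35  35  38  37  36  33  29  35 108 186 111 102 103  88  44
  46  46  46  46  46  49  47  55  57]
[array([435.6, 217.2,  98. ]), array([436.6, 225.6,  98. ])]
```

The red button stands fully out, and the grip's height (about 98 mm) matches the lowest notch. I'm handing in the job.

```bash
python3 -c "
from cell import *
print(close_job())"
```

```text
the job is handed in; nothing more can be done
None
```

The job is handed in, though no verdict came back. By the last camera measurements, the strap lies level under the stud head across the tube, and the clamp lever is locked in its lowest notch with the button out.

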